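Key a label-roll hub onto its drive shaft

TASK

Take the tapered steel key out of the white rack, lower it upright into the keyway between the hub of the label-roll stand and its square shaft without letting it drop in, and tap or press it down until it is tight: a push of about 18 N on its head no longer drives it. Do not force it: the hub cracks under much more than 25 N. Leave the key standing in the keyway by itself, and everything else where it is.

Things in the scene. Friction and masses are not known exactly. Their poses are not given: they have to be found in the camera images.
- key_head (a point): Centre of the key's head, a steel block 24 mm (x) by 18 mm (y) by 22 mm high, 71 mm above the toe. The key (150 g, plain steel) hangs upright in one of the rack's three pockets, head up, this point 11 mm above the rack's top; the pins beside it have round heads. z up, along the key; the key's sloping face looks to -x, the robot's side, in the rack as it must in the keyway.
- key_toe (a point): Middle of the lower end of the key's tongue, 71 mm below the head's centre and 2 mm to its +x; axes as key_head. The tongue is 60 mm long, 12 mm wide (y). Its +x face is flat and upright, 3 mm to +x of this point. Its -x face slopes 1 in 8: thickness 6 mm at the toe (3 mm either side of this point), 13.5 mm under the head, all growth to -x.
- keyway (a point): Middle of the upper edge of the hub's sloping keyway face, at the hub's flat top, 90 mm above the table. The gap runs from here to +x, to the shaft's flat upright face: 8.5 to 12.5 mm at the top, not known exactly, so the key's final depth (20 to 58 mm) must be felt. 17 mm wide in y between cheeks, over 60 mm deep. Downwards the hub's face slopes to +x, 1 in 8, parallel to the key's slope.
- hub: Fixed label-roll stand: round grey base 150 mm across, 12 mm high; aluminium hub 74 mm across, top 90 mm above the table, in a white paper roll 120 mm across, top 79 mm high. In the hub a dark square steel shaft, 28 by 30 mm, end about level with the hub's top. Origin: centre of the base's underside; the keyway edge is 24 mm to its -x. Its keyway lip yields a little: a wedged key takes some 3 to 7 N more per mm driven.
- rack_top (a point): Centre of the top of the key rack, a fixed white block 50 mm (x) by 150 mm (y) by 70 mm high with three pockets through its top, 18 by 16 mm, at y = -45, 0 and +45 mm. Above it only the heads of the key and of two pins stand out.
- pin_a: Bystander in the rack: steel pin with a flat round head 26 mm across, 10 mm high. Origin 60 mm below the head's underside.
- pin_b: Bystander in the rack: steel pin with a round head 24 mm across, 16 mm high. Origin 60 mm below the head's underside.
- tape: Bystander: white tape roll lying flat, 96 mm across, 48 mm high; origin at the centre of its underside.
- jar: Bystander: white jar 70 mm across, 75 mm high; origin at the centre of its underside.
- screwdriver: Bystander: screwdriver lying along x on the table near the robot.
- flask: Bystander: amber bottle 56 mm across, 120 mm high; origin at the centre of its underside.
Not all that is in view belongs to the job. Leave any red, turquoise or yellow look-alike of the hub alone.

How it is judged (in metres and radians):
On the way:
1. the key is started upright in the keyway: its toe at least 8 mm below the hub's top between hub face and shaft (z of key_toe in the frame of keyway below -0.008 m and x of key_toe in the frame of keyway between 0.001 and 0.013 m and y of key_toe in the frame of keyway between -0.006 and 0.006 m and angle between key_head's own z axis and vertical below 0.12 rad), for 0.1 s.
At the end, for the whole second after the job is handed in: The key stands in the keyway by itself, upright within 5 degrees, its toe at least 16 mm below the hub's top between hub face and shaft, at rest, and wedged tight: it presses on the hub with more than 10 N (z of key_toe in the frame of keyway below -0.016 m and x of key_toe in the frame of keyway between 0.001 and 0.013 m and y of key_toe in the frame of keyway between -0.006 and 0.006 m and angle between key_head's own z axis and vertical below 0.09 rad and contact force between key and hub above 10 N and linear speed of key below 0.01 m/s); the robot touches nothing.
It fails at once if the key is forced so hard that it presses on the hub with more than 33 N (cracked hub) (contact force between key and hub above 33 N).
It fails at once if the key is dropped into the keyway: it moves faster than 0.25 m/s with its toe below the hub's top (linear speed of key above 0.25 m/s and z of key_toe in the frame of keyway below -0.004 m and horizontal distance between key_toe and keyway below 0.02 m).
It fails at once if a bystander is moved by more than 30 mm (distance of any of pin_a, pin_b, tape, jar, flask, screwdriver from where it was at the start of the episode above 0.03 m).
It also fails if it takes over 59 s, if anything falls off the work surface, if the arm or the gripper's body presses on something with over 40 N, if the wrist force passes 120 N, or if a joint passes its speed limit or range.

ROBOT

A 6-joint arm with a two-finger parallel gripper is mounted at the origin on the work surface. World frame = base frame: x ahead of the robot, y to its left, z up, the work surface at z = 0. Lengths are in mm, angles in rad, forces in N, time in s.
With the tool pointing down it reaches from about 250 to 775 mm from the base axis. Payload 4 kg.
Tool frame: the origin (TCP) lies at the very end of the fingers, on their centre line; the grasp point (between the pads) lies 19 mm behind it; z points along the fingers, y is the line along which they close (so a half turn about z gives the same grasp; the last joint's range is limited). The gripper opens to 85 mm and grips with 20 to 120 N. Pads are 22 mm wide; open, the fingers measure 114 mm over their backs; the gripper's body (76 mm by 85 mm) begins 54 mm behind the grasp point. The pads swing forward as they close: fully open they stand 13 mm farther back than shut.
Start: joints at [1.18, 0.087, 1.371, -0, 1.684, -0.103], TCP at [156.123, 527.393, 231.341] pointing down, gripper open.
Joint ranges: [-3.1, 3.1], [-0.76, 2.03], [0.27, 2.55], [-1.08, 4.22], [0.17, 2.65], [-2.57, 2.57]. Speed limits (rad/s): [2.79, 2.79, 3.14, 3.14, 3.14, 3.14].

INTERFACE

Orientations are given as [roll, pitch, yaw] about the fixed x, y, z axes, in that order (R = Rz(yaw) Ry(pitch) Rx(roll)).
In Python, from bench import arm gives the robot as it stands. The module is installed in compiled form; this text tells all that it offers.
- The arm moves only by the tool carry_out, never from a script. Its argument "moves" is a list of rows, each an object with "fingers": the closure in counts, from 0 (fully open) to 255 (shut); "translation": the shift along the tool's x, y, z in cm, a list of three; "delta_rot": the turn, a rotation vector about the tool's x, y, z in degrees, a list of three. A call has 1 to 20 rows; each row shifts and turns the commanded pose from where the row before left it, along the tool's axes as they then stand; what a row does not reach is not made up. A row lasts 1/12 s, in which the tool goes at most 41.7 mm and 7.16 degrees, less where a joint would pass 70% of its speed; a pose out of reach is approached as far as the arm can. A call with a gripper value outside its range is refused whole. The fingers move at their own pace and stop on an object; "force" is the grip in N (left out, the last holds). Time passes only in rows, so rows that do not move let the fingers close. It gives the time, the measured TCP pose, the force, the opening and the grip force at its end, in the units of the state.
- arm.observe(): the state, without advancing time (a new reading comes with each control period).
- arm.grab_frame(name): name is "scene" or "top" or "wrist"; returns a dict with "color" (400x640x3 uint8, red, green, blue), "depth" (400x640 float32, mm along the optical axis (not along the pixel's ray), 0 where there is no reading), "fov_y" (degrees; the focal length in pixels is half the picture's height over the tangent of half this angle, whatever the lens; pixels are square), "cx", "cy" (the principal point, pixels), "distortion" ([k1, k2, p1, p2, k3] as OpenCV has them; the pictures are not rectified), "position" and "rotation" of the camera in the world. Camera axes: x right, y down, z forward; pixel columns grow to the right and rows downward; lengths in mm; the calibration is good to about 2 mm. A picture is of the moment at which its call begins.
- arm.job_done(): hands the job in; it is judged then, once.
The state is a dict: "clock": time; "joints": joint angles; "qvel": joint speeds; "effort": joint torques, N m; "eef_pos": TCP position; "tcp_rot": TCP orientation; "force": force on the tool from outside, world axes, zero at the start; "moment": the same for the moment, N m; "width": finger opening in mm; "gripper_force": force on a finger pad.
Only numpy, scipy, OpenCV 4.12 (cv2) and the standard library are available. Lean on these libraries where they do the work, as an engineer would, in place of code of your own. Each camera call takes 0.05 s, during which the arm holds its last target. There are 200 camera calls.

## Working session

There is one attempt and no reset: what is moved stays moved. The work goes in short steps, Python scripts to look and compute and a tool call to move; the robot and the scene stay as the last step left them, time stands still between calls to the robot, and variables do not carry over. Pictures are saved under pics/ and viewed, at most 10 in all, crops included, and the job is handed in when it is done.

Besides the shell and the picture viewer there is one more tool, called after "Emit:" by a JSON object that holds its "api" and its "payload". carry_out: Moves the arm, as the interface text tells. Its arguments: {"type":"object","properties":{"moves":{"type":"array"},"force":{"type":"number"}},"required":["moves"]}

```bash
mkdir -p pics
cat > h.py <<'E'
import numpy as np, cv2, pickle
from bench import arm
def K(f):
    h=f["color"].shape[0]; fl=h/2/np.tan(np.radians(f["fov_y"])/2)
    return np.array([[fl,0,f["cx"]],[0,fl,f["cy"]],[0,0,1]])
def cloud(f,pts=None):
    """world coords for pixels pts (u,v) or for the whole image"""
    if pts is None:
        v,u=np.mgrid[:400,:640]; pts=np.stack([u.ravel(),v.ravel()],1)
    pts=np.asarray(pts,float).reshape(-1,2)
    n=cv2.undistortPoints(pts.reshape(-1,1,2),K(f),np.array(f["distortion"])).reshape(-1,2)
    z=f["depth"][pts[:,1].round().astype(int),pts[:,0].round().astype(int)]
    c=np.c_[n,np.ones(len(n))]*z[:,None]
    return c@np.array(f["rotation"]).T+np.array(f["position"])
def atz(f,pts,zw):
    """world xy of pixels on plane z=zw"""
    n=cv2.undistortPoints(np.asarray(pts,float).reshape(-1,1,2),K(f),np.array(f["distortion"])).reshape(-1,2)
    d=np.c_[n,np.ones(len(n))]@np.array(f["rotation"]).T; p=np.array(f["position"])
    return p+d*((zw-p[2])/d[:,2])[:,None]
def save(f,name,box=None,s=1):
    im=f["color"][...,::-1]
    if box: x0,y0,x1,y1=box; im=im[y0:y1,x0:x1]
    cv2.imwrite(f"pics/{name}.png",cv2.resize(im,None,fx=s,fy=s,interpolation=cv2.INTER_CUBIC))
E
python3 - <<'E'
from h import *
s=arm.observe(); print(s)
fs={}
for n in("scene","top"):
    f=arm.grab_frame(n); fs[n]=f; save(f,n); print(n,np.array(f["position"]).round(),np.array(f["rotation"]).round(2).tolist(),f["fov_y"],f["distortion"])
pickle.dump(fs,open("fs.pkl","wb"))
E
```

```text
{'clock': 0.0, 'joints': array([ 1.17989073e+00,  8.79731979e-02,  1.37228875e+00, -2.01320704e-05,
        1.68361191e+00, -1.03080073e-01]), 'qvel': array([ 0.00026638,  0.00206436, -0.00163478, -0.00095169,  0.00015688,
        0.00086514]), 'effort': array([-4.32807374e-04, -3.51870775e+01, -3.13274360e+01, -2.99439807e-04,
        1.08200643e-02,  3.21613277e-05]), 'eef_pos': array([155.93148736, 526.89916511, 230.11169606]), 'tcp_rot': array([-3.13932151e+00, -2.14826674e-04,  2.85376465e+00]), 'force': array([-0.50795001, -0.48524952, -0.97323223]), 'moment': array([ 0.0155639 , -0.02490509,  0.02553915]), 'gripper_force': 0.0, 'width': 85.22233545479885}
scene [1261.  150.  570.] [-2.12, 0.02, 1.91] 57.15952887303618 [-0.0214471  0.         0.         0.         0.       ]
top [ 283. -114. 1495.] [-2.97, 0.01, -1.6] 45.60601042935385 [-0.07789699  0.          0.          0.          0.        ]
```

View pics/top.png

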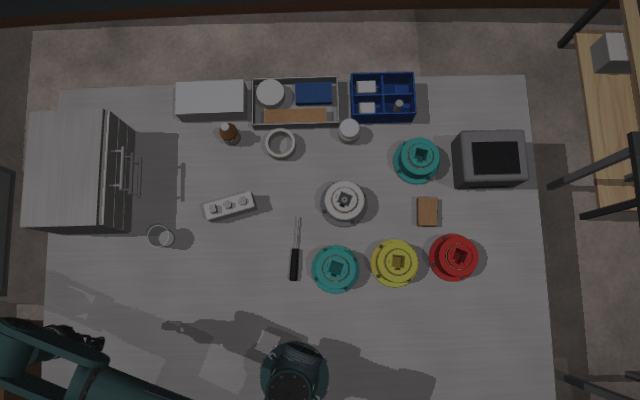

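View pics/scene.png

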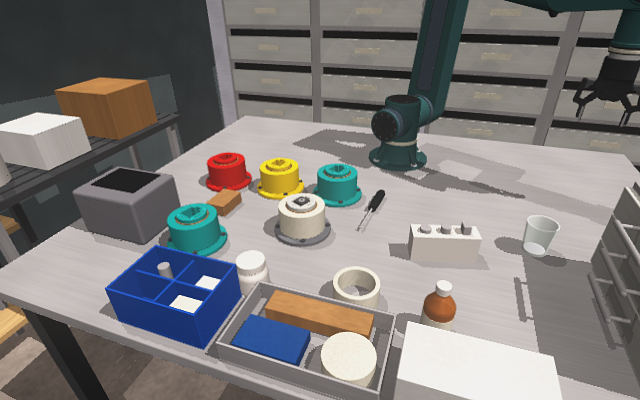

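Candidates for the hub are white/grey at top (344,201), turquoise (335,268) and (417,160), yellow (395,262) and red (454,256). The white roll with the grey base fits; the coloured ones are look-alikes. The rack is at (229,206), with three heads. I'll confirm both in an enlarged crop.

```bash
sed -i 's/^def K/from scipy.spatial.transform import Rotation as Rn\ndef R(f): return Rn.from_euler("xyz",f["rotation"]).as_matrix()\ndef K/; s/np.array(f\["rotation"\])/R(f)/' h.py
python3 - <<'E'
from h import *
fs=pickle.load(open("fs.pkl","rb"))
a,b=fs["top"]["color"],fs["scene"]["color"]
r=lambda im,s:cv2.resize(im[...,::-1],s,interpolation=cv2.INTER_CUBIC)
out=np.zeros((600,800,3),np.uint8)
out[:300,:400]=r(a[180:234,193:265],(400,300)); out[:300,400:]=r(a[174:228,308:380],(400,300))
out[300:,:400]=r(b[205:271,400:488],(400,300)); out[300:,400:]=r(b[185:251,258:346],(400,300))
cv2.imwrite("pics/crop.png",out)
f=fs["top"]; print(cloud(f,[[344,201],[229,206],[214,209],[229,205],[244,201],[320,300]]).round(1))
f=fs["scene"]; print(cloud(f,[[302,203],[425,230],[445,230],[466,230],[320,270]]).round(1))
E
```

```text
[[ 517.1 -168.    95.3]
 [ 513.4  177.6   88.4]
 [ 504.7  221.7   94.3]
 [ 516.4  177.7   88.4]
 [ 528.7  133.7   80.2]
 [ 225.4  -86.8    1.4]]
[[ 5.378e+02 -1.567e+02  8.940e+01]
 [ 5.442e+02  1.455e+02  7.840e+01]
 [ 5.338e+02  1.882e+02  8.080e+01]
 [ 5.223e+02  2.326e+02  8.280e+01]
 [ 6.630e+02 -6.660e+01 -4.000e-01]]
```

View pics/crop.png

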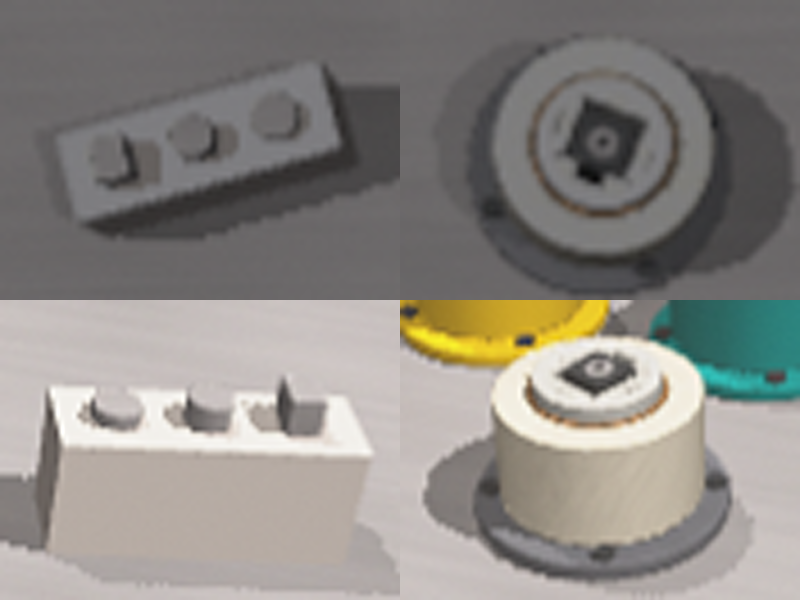

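The crops show the key, with its square head and a tall shadow edge, in the rack's high-y pocket at top pixel (214,209); the two round-headed pins are at (229,205) and (244,201). The hub is the white one, and its keyway notch is on the -x side, turned slightly towards +y (top about (342,205)). Next I'll work out the route over the rack.

```bash
cat >> h.py <<'E'
def shift(target,yaw_deg=None,s=None):
    """tool-frame shift in cm (frame as it stands) and turn about tool z in deg, to reach TCP target mm"""
    s=s or arm.observe(); M=Rn.from_euler("xyz",s["tcp_rot"])
    t=M.inv().apply(np.array(target)-s["eef_pos"])/10
    y=None if yaw_deg is None else -(yaw_deg-np.degrees(s["tcp_rot"][2])+180)%360-180
    lev=(M.inv()*Rn.from_euler("xyz",[180,0,yaw_deg if yaw_deg is not None else np.degrees(s["tcp_rot"][2])],degrees=True)).as_rotvec(degrees=True)
    print("tcp",s["eef_pos"].round(1),"rpy",np.degrees(s["tcp_rot"]).round(2),"shift cm",t.round(2),"rotvec deg",lev.round(2),"F",s["force"].round(1),"w",round(s["width"],1),"t",round(s["clock"],2))
E
python3 - <<'E'
from h import *
s=arm.observe(); f=arm.grab_frame("wrist")
M=Rn.from_euler("xyz",s["tcp_rot"])
print("cam in tool",M.inv().apply(np.array(f["position"])-s["eef_pos"]).round(1),"view dir",M.inv().apply(R(f)[:,2]).round(3),f["fov_y"])
shift([475,200,270],105.3)
E
```

```text
cam in tool [  72.4    0.2 -142.6] view dir [-0.284  0.001  0.959] 64.55981833732507
tcp [156.  527.  230.4] rpy [-1.7990e+02 -1.0000e-02  1.6351e+02] shift cm [-39.87 -22.31  -3.93] rotvec deg [-1.000e-01  4.000e-02  5.821e+01] F [-0.1 -0.  -1.2] w 85.4 t 0.15
```

Emit:
{"api": "carry_out", "payload": {"moves": [{"fingers":0,"translation":[-3.5,-1.6,-0.2],"delta_rot":[0,0,0]},{"fingers":0,"translation":[-3.5,-1.6,-0.2],"delta_rot":[0,0,0]},{"fingers":0,"translation":[-3.5,-1.6,-0.2],"delta_rot":[0,0,0]},{"fingers":0,"translation":[-3.5,-1.6,-0.2],"delta_rot":[0,0,0]},{"fingers":0,"translation":[-3.5,-1.6,-0.2],"delta_rot":[0,0,0]},{"fingers":0,"translation":[-3.5,-1.6,-0.2],"delta_rot":[0,0,0]},{"fingers":0,"translation":[-3.5,-1.6,-0.2],"delta_rot":[0,0,0]},{"fingers":0,"translation":[-3.5,-1.6,-0.2],"delta_rot":[0,0,0]},{"fingers":0,"translation":[-3.5,-1.6,-0.2],"delta_rot":[0,0,0]},{"fingers":0,"translation":[-3.5,-1.6,-0.2],"delta_rot":[0,0,0]},{"fingers":0,"translation":[-3.5,-1.6,-0.2],"delta_rot":[0,0,0]},{"fingers":0,"translation":[-3.5,-1.6,-0.2],"delta_rot":[0,0,0]},{"fingers":0,"translation":[0,0,0],"delta_rot":[0,0,7.1]},{"fingers":0,"translation":[0,0,0],"delta_rot":[0,0,7.1]},{"fingers":0,"translation":[0,0,0],"delta_rot":[0,0,7.1]},{"fingers":0,"translation":[0,0,0],"delta_rot":[0,0,7.1]},{"fingers":0,"translation":[0,0,0],"delta_rot":[0,0,7.1]},{"fingers":0,"translation":[0,0,0],"delta_rot":[0,0,7.1]},{"fingers":0,"translation":[0,0,0],"delta_rot":[0,0,7.1]},{"fingers":0,"translation":[0,0,0],"delta_rot":[0,0,7.1]}]}}

```text
clock: 1.82
eef_pos: [504.2, 224.0, 254.7]
tcp_rot: [-3.141, -0.0, 1.856]
force: [0.2, 0.6, 0.4]
width: 85.6
gripper_force: 0.0
```

Run:
```python
from h import *
f=arm.grab_frame("wrist"); pickle.dump(f,open("rack.pkl","wb")); save(f,"rack")
shift([495,-140,255],73)
```

```text
tcp [504.2 224.  254.8] rpy [-179.95   -0.    106.15] shift cm [-3.471e+01 -1.100e+01 -1.000e-02] rotvec deg [-5.000e-02  1.000e-02  3.315e+01] F [-0.1 -0.5  0.2] w 85.5 t 1.87
```

View pics/rack.png

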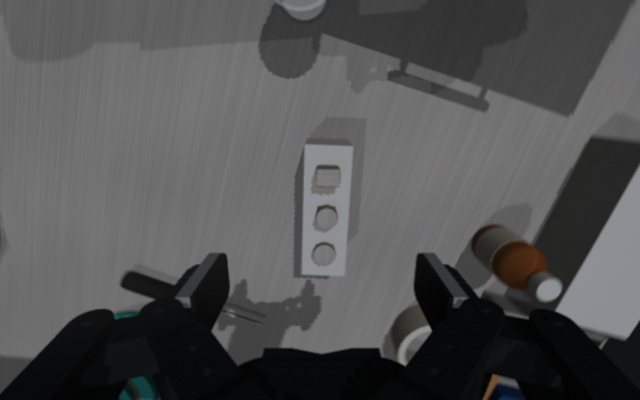

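The key's square head is at (329,176) in the rack pocket nearest the camera's top; the round pins are at (326,216) and (324,253).

Emit:
{"api": "carry_out", "payload": {"moves": [{"fingers":0,"translation":[-3.8,-1.2,0],"delta_rot":[0,0,0]},{"fingers":0,"translation":[-3.8,-1.2,0],"delta_rot":[0,0,0]},{"fingers":0,"translation":[-3.8,-1.2,0],"delta_rot":[0,0,0]},{"fingers":0,"translation":[-3.8,-1.2,0],"delta_rot":[0,0,0]},{"fingers":0,"translation":[-3.8,-1.2,0],"delta_rot":[0,0,0]},{"fingers":0,"translation":[-3.8,-1.2,0],"delta_rot":[0,0,0]},{"fingers":0,"translation":[-3.8,-1.2,0],"delta_rot":[0,0,0]},{"fingers":0,"translation":[-3.8,-1.2,0],"delta_rot":[0,0,0]},{"fingers":0,"translation":[-3.8,-1.2,0],"delta_rot":[0,0,0]},{"fingers":0,"translation":[0,0,0],"delta_rot":[0,0,6.6]},{"fingers":0,"translation":[0,0,0],"delta_rot":[0,0,6.6]},{"fingers":0,"translation":[0,0,0],"delta_rot":[0,0,6.6]},{"fingers":0,"translation":[0,0,0],"delta_rot":[0,0,6.6]},{"fingers":0,"translation":[0,0,0],"delta_rot":[0,0,6.6]},{"fingers":0,"translation":[0,0,0],"delta_rot":[0,0,0]}]}}

```text
clock: 3.12
eef_pos: [499.1, -134.6, 254.9]
tcp_rot: [-3.141, -0.0, 1.287]
force: [0.2, 0.5, -0.4]
width: 85.3
gripper_force: 0.0
```

Run:
```python
from h import *
f=arm.grab_frame("wrist"); pickle.dump(f,open("hub.pkl","wb"))
P=cloud(f).reshape(400,640,3); m=(P[...,2]>84)&(P[...,2]<100)&(np.hypot(P[...,0]-525,P[...,1]+165)<50)
v,u=np.nonzero(m); print(u.min(),u.max(),v.min(),v.max(), "ztop",np.median(P[m][:,2]))
cx,cy=int((u.min()+u.max())/2),int((v.min()+v.max())/2)
b=(cx-60,cy-45,cx+60,cy+45); print(b); save(f,"hub",b,6.6)
g=pickle.load(open("rack.pkl","rb")); P=cloud(g).reshape(400,640,3)
near=np.hypot(P[...,0]-510,P[...,1]-180)<95
def rect(m,n):
    p=P[m][:,:2]; 
    r=cv2.minAreaRect(p.astype(np.float32)); print(n,m.sum(),"median",np.median(P[m],0).round(1),"rect",np.round(r[0],1),np.round(r[1],1),round(r[2],1))
lab=np.zeros(P.shape[:2],bool); lab[150:198,310:348]=1
z=P[...,2]; print("head z pct",np.percentile(z[170:180,322:336],[10,50,90]).round(1))
rect((z>86)&lab&near,"key"); rect((z>60)&near,"rack")
lab[:]=0; lab[140:285,290:360]=1; rect((z>60)&(z<76)&lab&near,"racktop")
shift([507,222,255],105)
```

```text
319 390 168 237 ztop 90.1802851947399
(294, 157, 414, 247)
head z pct [91.1 92.  93.2]
key 437 median [508.6 230.9  91.9] rect [508.7 230.6] [23.9 18.1] 13.0
rack 50913 median [505.9 233.6 327.5] rect [527.8 197.8] [137.3 159.8] 42.9
racktop 4683 median [517.8 198.6  70. ] rect [520.3 186.6] [ 50.1 150.3] 14.6
tcp [ 499.1 -134.5  255. ] rpy [-1.7996e+02 -1.0000e-02  7.3940e+01] shift cm [ 3.448e+01 -9.100e+00  1.000e-02] rotvec deg [-3.000e-02 -2.000e-02 -3.106e+01] F [-0.5 -0.1 -0.1] w 85.4 t 3.17
```

View pics/hub.png

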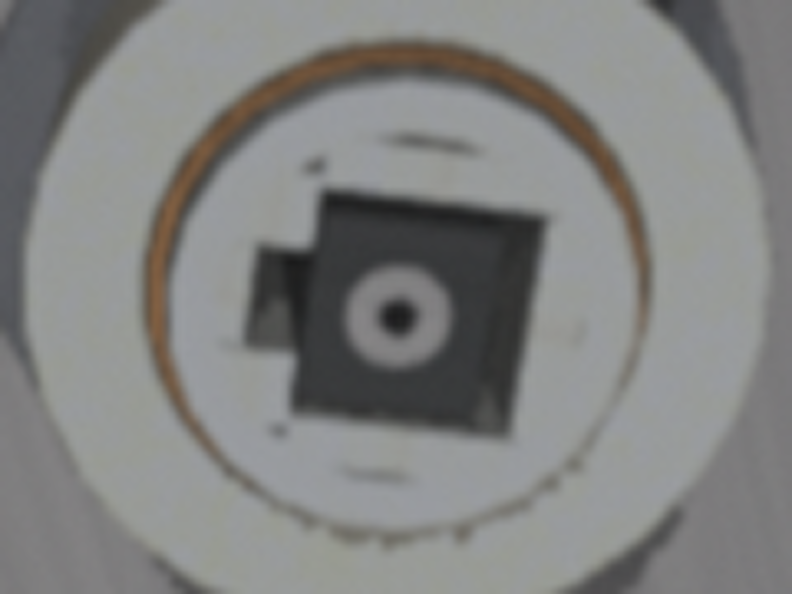

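The hub crop shows the keyway notch at crop (245–318, 245–352), left of the dark shaft, whose corners are (322,192), (548,215), (512,437) and (293,410).

Run:
```python
from h import *
f=pickle.load(open("hub.pkl","rb"))
c=np.array([[260,245],[245,347],[318,252],[298,352],[322,192],[548,215],[512,437],[293,410]])/6.6+[294-.4,157-.4]
W=atz(f,c,90)[:,:2]; print(W.round(1))
yaws=lambda a,b:np.degrees(np.arctan2(*(b-a)[::-1]))
print("notch left edge dir",yaws(W[1],W[0])," x dirs",yaws(W[4],W[5]),yaws(W[7],W[6]),"y dirs",yaws(W[7],W[4]),yaws(W[6],W[5]))
P=cloud(f).reshape(400,640,3); z=P[...,2]; near=np.hypot(P[...,0]-525,P[...,1]+165)<90
m=(z>70)&(z<84)&near; m2=(z>86)&(z<95)&near
for q in(m,m2):
    p=P[q][:,:2].astype(np.float32); print(q.sum(),cv2.minEnclosingCircle(p),np.median(P[q][:,2]))
print("shaft c",W[4:].mean(0))
for n in["top","scene"]:
    g=pickle.load(open("fs.pkl","rb"))[n]; Q=cloud(g); q=(Q[:,2]>70)&(Q[:,2]<84)&(np.hypot(Q[:,0]-525,Q[:,1]+165)<80); print(n,cv2.minEnclosingCircle(Q[q][:,:2].astype(np.float32)))
```

```text
[[ 506.9 -149.1]
 [ 500.2 -164.2]
 [ 515.1 -152.6]
 [ 507.9 -167.3]
 [ 518.1 -143.7]
 [ 550.2 -156.8]
 [ 536.4 -190.2]
 [ 504.6 -176.3]]
notch left edge dir 66.24535853473043  x dirs -22.214194463543095 -23.71803723398278 y dirs 67.42943359035563 67.58352168238572
5942 ((525.2160034179688, -166.18136596679688), 59.833370208740234) 78.9513478891682
3449 ((525.0935668945312, -166.24864196777344), 36.83457565307617) 90.21523377112737
shaft c [ 527.32964479 -166.74856436]
top ((525.351806640625, -169.92013549804688), 60.1763801574707)
scene ((529.1956176757812, -164.81222534179688), 61.353023529052734)
```

Emit:
{"api": "carry_out", "payload": {"moves": [{"fingers":100,"translation":[3.53,-0.92,0],"delta_rot":[0,0,0]},{"fingers":100,"translation":[3.53,-0.92,0],"delta_rot":[0,0,0]},{"fingers":100,"translation":[3.53,-0.92,0],"delta_rot":[0,0,0]},{"fingers":100,"translation":[3.53,-0.92,0],"delta_rot":[0,0,0]},{"fingers":100,"translation":[3.53,-0.92,0],"delta_rot":[0,0,0]},{"fingers":100,"translation":[3.53,-0.92,0],"delta_rot":[0,0,0]},{"fingers":100,"translation":[3.53,-0.92,0],"delta_rot":[0,0,0]},{"fingers":100,"translation":[3.53,-0.92,0],"delta_rot":[0,0,0]},{"fingers":100,"translation":[3.53,-0.92,0],"delta_rot":[0,0,0]},{"fingers":100,"translation":[3.53,-0.92,0],"delta_rot":[0,0,0]},{"fingers":100,"translation":[0,0,0],"delta_rot":[0,0,-6]},{"fingers":100,"translation":[0,0,0],"delta_rot":[0,0,-6]},{"fingers":100,"translation":[0,0,0],"delta_rot":[0,0,-6]},{"fingers":100,"translation":[0,0,0],"delta_rot":[0,0,-6]},{"fingers":100,"translation":[0,0,0],"delta_rot":[0,0,-6]},{"fingers":100,"translation":[0,0,4],"delta_rot":[0,0,0]},{"fingers":100,"translation":[0,0,4],"delta_rot":[0,0,0]},{"fingers":100,"translation":[0,0,4],"delta_rot":[0,0,0]},{"fingers":100,"translation":[0,0,0],"delta_rot":[0,0,0]}]}}

```text
clock: 4.75
eef_pos: [502.5, 227.7, 123.7]
tcp_rot: [-3.119, 0.002, 1.814]
force: [-2.1, -2.0, -3.0]
width: 51.8
gripper_force: 0.0
```

Run:
```python
from h import *
f=arm.grab_frame("wrist"); save(f,"pre")
P=cloud(f).reshape(400,640,3); z=P[...,2]
m=(z>87)&(z<97)&(np.hypot(P[...,0]-508.7,P[...,1]-230.6)<20)
r=cv2.minAreaRect(P[m][:,:2].astype(np.float32)); print(r,np.median(z[m]))
shift([508.7,230.6,75],104)
```

```text
((508.45648193359375, 230.97796630859375), (23.411617279052734, 17.69580841064453), 13.853128433227539) 91.83267976029953
tcp [505.4 228.7 128.9] rpy [-1.7917e+02  6.0000e-02  1.0390e+02] shift cm [0.11 0.44 5.38] rotvec deg [-0.83  0.06 -0.1 ] F [0.9 0.1 0.3] w 51.7 t 4.8
```

View pics/pre.png

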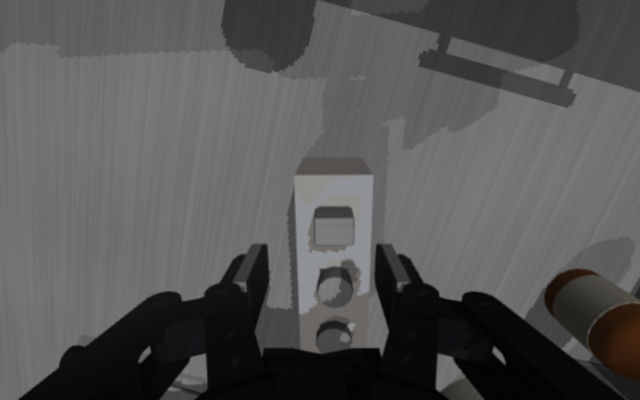

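The wrist view shows the key head at (334,228), between the half-open fingers and clear of the pin at (334,287).

Emit:
{"api": "carry_out", "payload": {"moves": [{"fingers":100,"translation":[0,0,0],"delta_rot":[0,0,0]},{"fingers":100,"translation":[0,0,0],"delta_rot":[0,0,0]},{"fingers":100,"translation":[0,0,0],"delta_rot":[0,0,0]}]}}

```text
clock: 5.05
eef_pos: [512.6, 231.0, 139.9]
tcp_rot: [3.133, -0.001, 1.811]
force: [0.3, 0.1, 0.2]
width: 52.0
gripper_force: 0.0
```

Run:
```python
from h import *
shift([508.5,230.8,75],103.9)
```

```text
tcp [512.6 231.  139.9] rpy [ 1.7953e+02 -4.0000e-02  1.0376e+02] shift cm [ 0.07 -0.46  6.49] rotvec deg [ 0.47 -0.04 -0.14] F [0.3 0.1 0.2] w 52.0 t 5.05
```

Emit:
{"api": "carry_out", "payload": {"moves": [{"fingers":100,"translation":[0,0,1],"delta_rot":[0,0,0]},{"fingers":100,"translation":[0,0,1],"delta_rot":[0,0,0]},{"fingers":100,"translation":[0,0,1],"delta_rot":[0,0,0]},{"fingers":100,"translation":[0,0,0],"delta_rot":[0,0,0]},{"fingers":100,"translation":[0,0,0],"delta_rot":[0,0,0]},{"fingers":100,"translation":[0,0,0],"delta_rot":[0,0,0]},{"fingers":100,"translation":[0,0,0],"delta_rot":[0,0,0]},{"fingers":100,"translation":[0,0,0],"delta_rot":[0,0,0]}]}}

```text
clock: 5.72
eef_pos: [510.3, 230.2, 105.8]
tcp_rot: [3.141, -0.0, 1.81]
force: [0.9, 0.0, 0.6]
width: 52.0
gripper_force: 0.0
```

Run:
```python
from h import *
print(arm.observe()["qvel"].round(4)); shift([508.5,230.8,75],103.9)
```

```text
[ 0.0009 -0.0013 -0.0007 -0.0002 -0.0008 -0.0003]
tcp [510.3 230.2 105.8] rpy [ 1.7994e+02 -1.0000e-02  1.0371e+02] shift cm [ 0.1  -0.16  3.08] rotvec deg [ 0.06 -0.01 -0.19] F [0.9 0.  0.6] w 52.0 t 5.72
```

Emit:
{"api": "carry_out", "payload": {"moves": [{"fingers":100,"translation":[0.03,-0.05,1],"delta_rot":[0,0,0]},{"fingers":100,"translation":[0.03,-0.05,1],"delta_rot":[0,0,0]},{"fingers":100,"translation":[0.03,-0.05,1],"delta_rot":[0,0,0]},{"fingers":100,"translation":[0,0,0.1],"delta_rot":[0,0,0]},{"fingers":100,"translation":[0,0,0],"delta_rot":[0,0,0]},{"fingers":100,"translation":[0,0,0],"delta_rot":[0,0,0]},{"fingers":255,"translation":[0,0,0],"delta_rot":[0,0,0]},{"fingers":255,"translation":[0,0,0],"delta_rot":[0,0,0]},{"fingers":255,"translation":[0,0,0],"delta_rot":[0,0,0]},{"fingers":255,"translation":[0,0,0],"delta_rot":[0,0,0]},{"fingers":255,"translation":[0,0,0],"delta_rot":[0,0,0]},{"fingers":255,"translation":[0,0,0],"delta_rot":[0,0,0]}], "force": 60}}

```text
clock: 6.72
eef_pos: [508.9, 230.8, 75.2]
tcp_rot: [3.14, -0.0, 1.81]
force: [0.7, -0.5, 4.1]
width: 22.6
gripper_force: 61.3
```

Emit:
{"api": "carry_out", "payload": {"moves": [{"fingers":255,"translation":[0,0,-0.4],"delta_rot":[0,0,0]},{"fingers":255,"translation":[0,0,-0.8],"delta_rot":[0,0,0]},{"fingers":255,"translation":[0,0,-1.2],"delta_rot":[0,0,0]},{"fingers":255,"translation":[0,0,-1.5],"delta_rot":[0,0,0]},{"fingers":255,"translation":[0,0,-1.5],"delta_rot":[0,0,0]},{"fingers":255,"translation":[0,0,-1.5],"delta_rot":[0,0,0]},{"fingers":255,"translation":[0,0,-1.5],"delta_rot":[0,0,0]},{"fingers":255,"translation":[0,0,-1.5],"delta_rot":[0,0,0]},{"fingers":255,"translation":[0,0,-1.0],"delta_rot":[0,0,0]},{"fingers":255,"translation":[0,0,-0.6],"delta_rot":[0,0,0]},{"fingers":255,"translation":[0,0,0],"delta_rot":[0,0,0]},{"fingers":255,"translation":[0,0,0],"delta_rot":[0,0,0]},{"fingers":255,"translation":[0,0,0],"delta_rot":[0,0,0]}]}}

```text
clock: 7.8
eef_pos: [507.7, 230.4, 188.2]
tcp_rot: [-3.139, 0.0, 1.81]
force: [-0.6, -0.6, -1.1]
width: 22.8
gripper_force: 60.9
```

Run:
```python
from h import *
# toe 2 mm +x of head; want toe at keyway x = 4.4 -> head at 2.4
x=np.array([np.cos(np.radians(-23)),np.sin(np.radians(-23))]); k=np.array([503.3,-156.7])
t=k+2.4*x; print(t)
shift([*t,190],67)
```

```text
[ 505.50921165 -157.63775471]
tcp [507.7 230.4 188.2] rpy [-1.7988e+02  1.0000e-02  1.0371e+02] shift cm [-37.65  -9.41  -0.16] rotvec deg [-0.11  0.05 36.71] F [-0.6 -0.6 -1.1] w 22.8 t 7.8
```

Emit:
{"api": "carry_out", "payload": {"moves": [{"fingers":255,"translation":[-1.3,-0.33,0],"delta_rot":[0,0,0]},{"fingers":255,"translation":[-2.7,-0.67,0],"delta_rot":[0,0,0]},{"fingers":255,"translation":[-2.7,-0.67,0],"delta_rot":[0,0,0]},{"fingers":255,"translation":[-2.7,-0.67,0],"delta_rot":[0,0,0]},{"fingers":255,"translation":[-2.7,-0.67,0],"delta_rot":[0,0,0]},{"fingers":255,"translation":[-2.7,-0.67,0],"delta_rot":[0,0,0]},{"fingers":255,"translation":[-2.7,-0.67,0],"delta_rot":[0,0,0]},{"fingers":255,"translation":[-2.7,-0.67,0],"delta_rot":[0,0,0]},{"fingers":255,"translation":[-2.7,-0.67,0],"delta_rot":[0,0,0]},{"fingers":255,"translation":[-2.7,-0.67,0],"delta_rot":[0,0,0]},{"fingers":255,"translation":[-2.7,-0.67,0],"delta_rot":[0,0,0]},{"fingers":255,"translation":[-2.7,-0.67,0],"delta_rot":[0,0,0]},{"fingers":255,"translation":[-2.7,-0.67,0],"delta_rot":[0,0,0]},{"fingers":255,"translation":[-2.7,-0.67,0],"delta_rot":[0,0,0]},{"fingers":255,"translation":[-1.3,-0.37,0],"delta_rot":[0,0,0]},{"fingers":255,"translation":[0,0,0],"delta_rot":[0,0,7]},{"fingers":255,"translation":[0,0,0],"delta_rot":[0,0,7]},{"fingers":255,"translation":[0,0,0],"delta_rot":[0,0,7]},{"fingers":255,"translation":[0,0,0],"delta_rot":[0,0,7]},{"fingers":255,"translation":[0,0,0],"delta_rot":[0,0,7]}]}}

```text
clock: 9.47
eef_pos: [505.5, -157.9, 188.4]
tcp_rot: [-3.14, -0.0, 1.193]
force: [-0.5, 0.4, -1.4]
width: 22.7
gripper_force: 60.8
```

Emit:
{"api": "carry_out", "payload": {"moves": [{"fingers":255,"translation":[0,0,0],"delta_rot":[0,0,1.6]},{"fingers":255,"translation":[0,0,0],"delta_rot":[0,0,0]},{"fingers":255,"translation":[0,0,0],"delta_rot":[0,0,0]},{"fingers":255,"translation":[0,0,0],"delta_rot":[0,0,0]},{"fingers":255,"translation":[0,0,0],"delta_rot":[0,0,0]},{"fingers":255,"translation":[0,0,0],"delta_rot":[0,0,0]},{"fingers":255,"translation":[0,0,0],"delta_rot":[0,0,0]}]}}

```text
clock: 10.05
eef_pos: [506.2, -157.9, 189.3]
tcp_rot: [-3.141, -0.0, 1.172]
force: [0.7, -0.1, -1.3]
width: 22.4
gripper_force: 60.8
```

Run:
```python
from h import *
print(arm.observe()["qvel"].round(4)); shift([505.5,-157.6,170],67)
f=arm.grab_frame("wrist"); pickle.dump(f,open("over.pkl","wb")); save(f,"over",(240,150,440,300),4)
```

```text
[ 0.0011 -0.0007 -0.0011  0.0012  0.0028  0.0026]
tcp [ 506.2 -157.9  189.3] rpy [-1.7999e+02 -1.0000e-02  6.7120e+01] shift cm [ 0.   -0.08  1.93] rotvec deg [-0.01 -0.01  0.12] F [ 0.7 -0.1 -1.3] w 22.4 t 10.05
```

View pics/over.png

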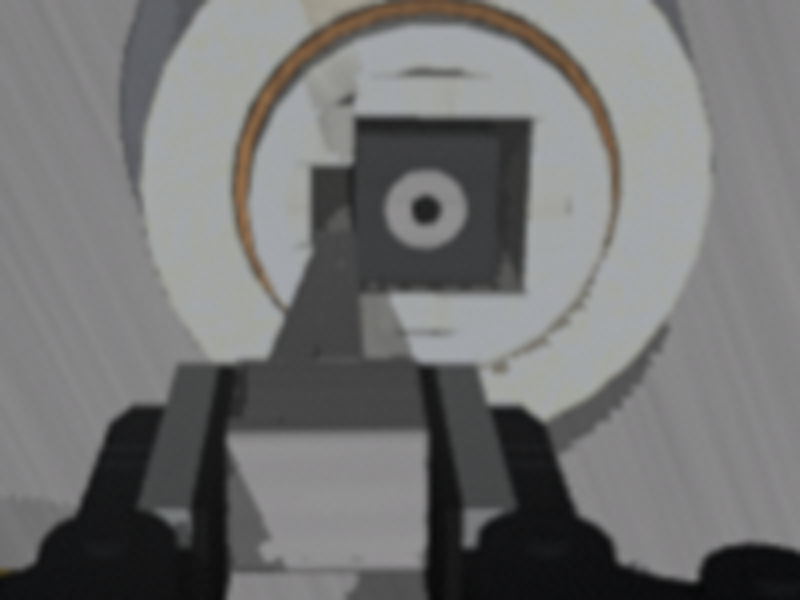

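The grasp is good. The tongue (toe about (318–355,228) in the crop) points at the notch, whose left edge is at x≈311, shaft edge at ≈355, and y spans 165–247. I'll check the relative offsets.

Run:
```python
from h import *
f=pickle.load(open("over.pkl","rb")); s=arm.observe(); M=Rn.from_euler("xyz",s["tcp_rot"])
def T(c,z): 
    p=atz(f,np.array(c)/4+[240-.4,150-.4],z); return M.inv().apply(p-s["eef_pos"]).round(1)
print("notch L,R, top, bot(tool x,y):\n",T([[312,168],[311,245],[356,168],[355,245]],90)[:,:2])
print("shaft corners\n",T([[357,118],[533,120],[527,293],[355,290]],90)[:,:2])
print("tongue top L,R at head",T([[270,358],[361,358]],184)[:,:2])
print("head top corners",T([[228,430],[428,430],[428,568],[228,568]],206)[:,:2])
# predicted toe corners
c=[]
for ty in(-3,3):
  for tx in(6,-6):
    c.append(s["eef_pos"]+M.apply([tx,2+ty,189-124]))
r=R(f); rv=cv2.Rodrigues(r.T)[0]; tv=-r.T@np.array(f["position"])
print("pred toe px in crop",((cv2.projectPoints(np.array(c),rv,tv,K(f),np.array(f["distortion"]))[0].reshape(-1,2)-[239.6,149.6])*4).round())
```

```text
notch L,R, top, bot(tool x,y):
 [[ 7.9 -3.1]
 [-8.1 -3.4]
 [ 7.9  5.6]
 [-8.1  5.5]]
shaft corners
 [[ 18.    5.7]
 [ 17.6  40.1]
 [-18.4  40.6]
 [-17.8   5.5]]
tongue top L,R at head [[ 8.1 -7.4]
 [ 8.1  4.1]]
head top corners [[  9.1 -11.1]
 [  9.1  10.8]
 [ -8.2  11.2]
 [ -8.2 -11.5]]
pred toe px in crop [[322. 230.]
 [322. 295.]
 [357. 230.]
 [357. 295.]]
```

Emit:
{"api": "carry_out", "payload": {"moves": [{"fingers":255,"translation":[0.01,0.05,0.6],"delta_rot":[0,0,0]},{"fingers":255,"translation":[0,0,0.8],"delta_rot":[0,0,0]},{"fingers":255,"translation":[0,0,0.8],"delta_rot":[0,0,0]},{"fingers":255,"translation":[0,0,0.6],"delta_rot":[0,0,0]},{"fingers":255,"translation":[0,0,0.3],"delta_rot":[0,0,0]},{"fingers":255,"translation":[0,0,0.2],"delta_rot":[0,0,0]},{"fingers":255,"translation":[0,0,0.2],"delta_rot":[0,0,0]},{"fingers":255,"translation":[0,0,0.2],"delta_rot":[0,0,0]},{"fingers":255,"translation":[0,0,0.2],"delta_rot":[0,0,0]},{"fingers":255,"translation":[0,0,0],"delta_rot":[0,0,0]},{"fingers":255,"translation":[0,0,0],"delta_rot":[0,0,0]},{"fingers":255,"translation":[0,0,0],"delta_rot":[0,0,0]}]}}

```text
clock: 11.1
eef_pos: [506.7, -158.0, 150.4]
tcp_rot: [3.142, -0.0, 1.171]
force: [-0.6, 0.2, -1.1]
width: 22.4
gripper_force: 60.8
```

Emit:
{"api": "carry_out", "payload": {"moves": [{"fingers":255,"translation":[0,0,0.2],"delta_rot":[0,0,0]},{"fingers":255,"translation":[0,0,0.2],"delta_rot":[0,0,0]},{"fingers":255,"translation":[0,0,0.2],"delta_rot":[0,0,0]},{"fingers":255,"translation":[0,0,0.2],"delta_rot":[0,0,0]},{"fingers":255,"translation":[0,0,0],"delta_rot":[0,0,0]},{"fingers":255,"translation":[0,0,0],"delta_rot":[0,0,0]},{"fingers":255,"translation":[0,0,0],"delta_rot":[0,0,0]}]}}

```text
clock: 11.68
eef_pos: [506.7, -158.0, 142.2]
tcp_rot: [-3.141, -0.0, 1.171]
force: [-0.9, 0.0, -1.5]
width: 22.6
gripper_force: 60.8
```

Emit:
{"api": "carry_out", "payload": {"moves": [{"fingers":255,"translation":[0,0,0.15],"delta_rot":[0,0,0]},{"fingers":255,"translation":[0,0,0.15],"delta_rot":[0,0,0]},{"fingers":255,"translation":[0,0,0],"delta_rot":[0,0,0]},{"fingers":255,"translation":[0,0,0],"delta_rot":[0,0,0]},{"fingers":255,"translation":[0,0,0],"delta_rot":[0,0,0]}]}}

```text
clock: 12.1
eef_pos: [506.7, -158.0, 139.2]
tcp_rot: [-3.142, -0.0, 1.171]
force: [-0.0, 0.1, -1.5]
width: 22.3
gripper_force: 60.8
```

Emit:
{"api": "carry_out", "payload": {"moves": [{"fingers":255,"translation":[0,0,0.1],"delta_rot":[0,0,0]},{"fingers":255,"translation":[0,0,0.1],"delta_rot":[0,0,0]},{"fingers":255,"translation":[0,0,0],"delta_rot":[0,0,0]},{"fingers":255,"translation":[0,0,0],"delta_rot":[0,0,0]},{"fingers":255,"translation":[0,0,0],"delta_rot":[0,0,0]}]}}

```text
clock: 12.52
eef_pos: [506.7, -158.0, 137.2]
tcp_rot: [-3.141, -0.0, 1.171]
force: [-0.3, -0.8, -0.7]
width: 22.2
gripper_force: 60.8
```

Emit:
{"api": "carry_out", "payload": {"moves": [{"fingers":255,"translation":[0,0,0.1],"delta_rot":[0,0,0]},{"fingers":255,"translation":[0,0,0.05],"delta_rot":[0,0,0]},{"fingers":255,"translation":[0,0,0],"delta_rot":[0,0,0]},{"fingers":255,"translation":[0,0,0],"delta_rot":[0,0,0]},{"fingers":255,"translation":[0,0,0],"delta_rot":[0,0,0]}]}}

```text
clock: 12.93
eef_pos: [506.7, -158.0, 135.7]
tcp_rot: [-3.142, -0.0, 1.171]
force: [-0.1, -0.4, -2.0]
width: 22.3
gripper_force: 60.8
```

Emit:
{"api": "carry_out", "payload": {"moves": [{"fingers":255,"translation":[0,0,0.1],"delta_rot":[0,0,0]},{"fingers":255,"translation":[0,0,0],"delta_rot":[0,0,0]},{"fingers":255,"translation":[0,0,0],"delta_rot":[0,0,0]},{"fingers":255,"translation":[0,0,0],"delta_rot":[0,0,0]}]}}

```text
clock: 13.27
eef_pos: [506.7, -158.0, 134.7]
tcp_rot: [-3.141, -0.0, 1.171]
force: [-0.9, -0.4, -1.4]
width: 22.3
gripper_force: 60.8
```

Emit:
{"api": "carry_out", "payload": {"moves": [{"fingers":255,"translation":[0,0,0.1],"delta_rot":[0,0,0]},{"fingers":255,"translation":[0,0,0.05],"delta_rot":[0,0,0]},{"fingers":255,"translation":[0,0,0],"delta_rot":[0,0,0]},{"fingers":255,"translation":[0,0,0],"delta_rot":[0,0,0]},{"fingers":255,"translation":[0,0,0],"delta_rot":[0,0,0]}]}}

```text
clock: 13.68
eef_pos: [506.7, -158.0, 133.5]
tcp_rot: [3.141, -0.0, 1.171]
force: [-1.4, 0.8, 1.3]
width: 22.6
gripper_force: 61.0
```

Emit:
{"api": "carry_out", "payload": {"moves": [{"fingers":255,"translation":[0,0,0.1],"delta_rot":[0,0,0]},{"fingers":255,"translation":[0,0,0],"delta_rot":[0,0,0]},{"fingers":255,"translation":[0,0,0],"delta_rot":[0,0,0]},{"fingers":255,"translation":[0,0,0],"delta_rot":[0,0,0]}]}}

```text
clock: 14.02
eef_pos: [506.8, -158.1, 132.6]
tcp_rot: [3.141, -0.0, 1.171]
force: [-2.1, 0.9, 1.7]
width: 22.5
gripper_force: 61.3
```

Emit:
{"api": "carry_out", "payload": {"moves": [{"fingers":255,"translation":[0,0,0.1],"delta_rot":[0,0,0]},{"fingers":255,"translation":[0,0,0],"delta_rot":[0,0,0]},{"fingers":255,"translation":[0,0,0],"delta_rot":[0,0,0]},{"fingers":255,"translation":[0,0,0],"delta_rot":[0,0,0]}]}}

```text
clock: 14.35
eef_pos: [506.8, -158.0, 131.7]
tcp_rot: [3.141, -0.0, 1.171]
force: [-3.3, 1.8, 4.6]
width: 22.5
gripper_force: 61.6
```

Emit:
{"api": "carry_out", "payload": {"moves": [{"fingers":255,"translation":[0,-0.02,0.05],"delta_rot":[0,0,0]},{"fingers":255,"translation":[0,0,0.05],"delta_rot":[0,0,0]},{"fingers":255,"translation":[0,0,0],"delta_rot":[0,0,0]},{"fingers":255,"translation":[0,0,0],"delta_rot":[0,0,0]},{"fingers":255,"translation":[0,0,0],"delta_rot":[0,0,0]}]}}

```text
clock: 14.77
eef_pos: [506.8, -158.0, 131.0]
tcp_rot: [3.141, -0.0, 1.171]
force: [-4.4, 0.6, 7.0]
width: 22.3
gripper_force: 61.8
```

Emit:
{"api": "carry_out", "payload": {"moves": [{"fingers":255,"translation":[0,0,0.05],"delta_rot":[0,0,0]},{"fingers":255,"translation":[0,0,0.03],"delta_rot":[0,0,0]},{"fingers":255,"translation":[0,0,0],"delta_rot":[0,0,0]},{"fingers":255,"translation":[0,0,0],"delta_rot":[0,0,0]},{"fingers":255,"translation":[0,0,0],"delta_rot":[0,0,0]}]}}

```text
clock: 15.18
eef_pos: [506.8, -158.1, 130.6]
tcp_rot: [3.14, -0.0, 1.171]
force: [-2.4, 0.6, 7.6]
width: 22.7
gripper_force: 61.9
```

Emit:
{"api": "carry_out", "payload": {"moves": [{"fingers":255,"translation":[0,0,0.06],"delta_rot":[0,0,0]},{"fingers":255,"translation":[0,0,0.06],"delta_rot":[0,0,0]},{"fingers":255,"translation":[0,0,0],"delta_rot":[0,0,0]},{"fingers":255,"translation":[0,0,0],"delta_rot":[0,0,0]},{"fingers":255,"translation":[0,0,0],"delta_rot":[0,0,0]}]}}

```text
clock: 15.6
eef_pos: [506.8, -158.0, 129.9]
tcp_rot: [3.14, -0.0, 1.171]
force: [-2.8, 2.3, 7.7]
width: 22.6
gripper_force: 62.1
```

Emit:
{"api": "carry_out", "payload": {"moves": [{"fingers":255,"translation":[0,0,0.05],"delta_rot":[0,0,0]},{"fingers":255,"translation":[0,0,0.05],"delta_rot":[0,0,0]},{"fingers":255,"translation":[0,0,0],"delta_rot":[0,0,0]},{"fingers":255,"translation":[0,0,0],"delta_rot":[0,0,0]},{"fingers":255,"translation":[0,0,0],"delta_rot":[0,0,0]}]}}

```text
clock: 16.02
eef_pos: [506.8, -158.0, 129.4]
tcp_rot: [3.14, -0.0, 1.171]
force: [-5.1, 1.9, 11.5]
width: 22.9
gripper_force: 62.4
```

Emit:
{"api": "carry_out", "payload": {"moves": [{"fingers":255,"translation":[0,-0.03,0.05],"delta_rot":[0,0,0]},{"fingers":255,"translation":[0,0,0.05],"delta_rot":[0,0,0]},{"fingers":255,"translation":[0,0,0],"delta_rot":[0,0,0]},{"fingers":255,"translation":[0,0,0],"delta_rot":[0,0,0]},{"fingers":255,"translation":[0,0,0],"delta_rot":[0,0,0]}]}}

```text
clock: 16.43
eef_pos: [506.8, -158.0, 128.9]
tcp_rot: [3.139, -0.0, 1.171]
force: [-5.1, 1.4, 12.2]
width: 22.3
gripper_force: 62.6
```

Emit:
{"api": "carry_out", "payload": {"moves": [{"fingers":255,"translation":[0,0,0.05],"delta_rot":[0,0,0]},{"fingers":255,"translation":[0,0,0.05],"delta_rot":[0,0,0]},{"fingers":255,"translation":[0,0,0],"delta_rot":[0,0,0]},{"fingers":255,"translation":[0,0,0],"delta_rot":[0,0,0]},{"fingers":255,"translation":[0,0,0],"delta_rot":[0,0,0]}]}}

```text
clock: 16.85
eef_pos: [506.9, -158.0, 128.4]
tcp_rot: [3.139, -0.0, 1.171]
force: [-4.9, 3.0, 13.8]
width: 23.2
gripper_force: 62.8
```

Emit:
{"api": "carry_out", "payload": {"moves": [{"fingers":255,"translation":[0,0,0.05],"delta_rot":[0,0,0]},{"fingers":255,"translation":[0,0,0.05],"delta_rot":[0,0,0]},{"fingers":255,"translation":[0,0,0],"delta_rot":[0,0,0]},{"fingers":255,"translation":[0,0,0],"delta_rot":[0,0,0]},{"fingers":255,"translation":[0,0,0],"delta_rot":[0,0,0]}]}}

```text
clock: 17.27
eef_pos: [506.9, -158.0, 127.9]
tcp_rot: [3.138, -0.0, 1.171]
force: [-5.9, 2.4, 15.8]
width: 22.7
gripper_force: 63.0
```

Emit:
{"api": "carry_out", "payload": {"moves": [{"fingers":255,"translation":[0,0,0.05],"delta_rot":[0,0,0]},{"fingers":255,"translation":[0,0,0.03],"delta_rot":[0,0,0]},{"fingers":255,"translation":[0,0,0],"delta_rot":[0,0,0]},{"fingers":255,"translation":[0,0,0],"delta_rot":[0,0,0]},{"fingers":255,"translation":[0,0,0],"delta_rot":[0,0,0]}]}}

```text
clock: 17.68
eef_pos: [506.9, -158.0, 127.6]
tcp_rot: [3.138, -0.0, 1.171]
force: [-6.7, 3.0, 17.0]
width: 22.3
gripper_force: 63.2
```

Emit:
{"api": "carry_out", "payload": {"moves": [{"fingers":150,"translation":[0,-0.03,0],"delta_rot":[0,0,0]},{"fingers":110,"translation":[0,0,0],"delta_rot":[0,0,0]},{"fingers":110,"translation":[0,0,0],"delta_rot":[0,0,0]},{"fingers":110,"translation":[0,0,0],"delta_rot":[0,0,0]},{"fingers":110,"translation":[0,0,-0.5],"delta_rot":[0,0,0]},{"fingers":110,"translation":[0,0,-1],"delta_rot":[0,0,0]},{"fingers":110,"translation":[0,0,-1.5],"delta_rot":[0,0,0]},{"fingers":110,"translation":[0,0,-1.5],"delta_rot":[0,0,0]},{"fingers":110,"translation":[0,0,-1.0],"delta_rot":[0,0,0]},{"fingers":110,"translation":[0,0,0],"delta_rot":[0,0,0]},{"fingers":110,"translation":[0,0,0],"delta_rot":[0,0,0]},{"fingers":110,"translation":[0,0,0],"delta_rot":[0,0,0]}]}}

```text
clock: 18.68
eef_pos: [505.7, -157.6, 177.8]
tcp_rot: [-3.141, -0.0, 1.171]
force: [-0.5, 0.5, -0.4]
width: 48.8
gripper_force: 0.0
```

Run:
```python
from h import *
s=arm.observe(); f=arm.grab_frame("wrist"); save(f,"out",(220,120,460,300),3.3)
P=cloud(f).reshape(400,640,3); z=P[...,2]
m=(z>125)&(z<160)&(np.hypot(P[...,0]-506.8,P[...,1]+158)<20)
print("head top z",np.percentile(z[m],[10,50,90]).round(1),cv2.minAreaRect(P[m][:,:2].astype(np.float32)))
q=(z>138)&m; A=np.c_[P[q][:,:2]-[506.8,-158],np.ones(q.sum())]; print("tilt",np.linalg.lstsq(A,P[q][:,2],rcond=None)[0].round(3))
shift([506.8,-158,150],67)
```

```text
head top z [133. 144. 145.] ((506.7630615234375, -157.77688598632812), (17.944137573242188, 23.80086898803711), 67.26123809814453)
tilt [-3.70000e-02 -7.80000e-02  1.44024e+02]
tcp [ 505.5 -157.5  177.4] rpy [-1.7989e+02 -1.0000e-02  6.7110e+01] shift cm [0.01 0.15 2.74] rotvec deg [-0.11 -0.01  0.11] F [-0.4 -0.1  0.7] w 48.6 t 18.73
```

View pics/out.png

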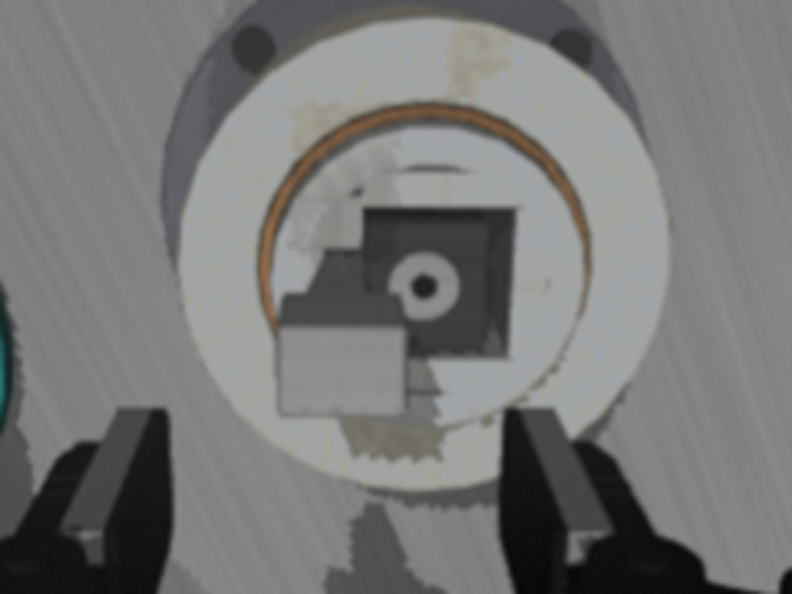

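The key stands upright in the keyway by itself, its head top at crop (280–405,325–415) and about 28 mm deep. I'll check tightness by pushing on the head with shut fingers.

Emit:
{"api": "carry_out", "payload": {"moves": [{"fingers":255,"translation":[0,0.13,0],"delta_rot":[0,0,0]},{"fingers":255,"translation":[0,0,0],"delta_rot":[0,0,0]},{"fingers":255,"translation":[0,0,0],"delta_rot":[0,0,0]},{"fingers":255,"translation":[0,0,0],"delta_rot":[0,0,0]},{"fingers":255,"translation":[0,0,0],"delta_rot":[0,0,0]},{"fingers":255,"translation":[0,0,0],"delta_rot":[0,0,0]},{"fingers":255,"translation":[0,0,0],"delta_rot":[0,0,0]},{"fingers":255,"translation":[0,0,1],"delta_rot":[0,0,0]},{"fingers":255,"translation":[0,0,1],"delta_rot":[0,0,0]},{"fingers":255,"translation":[0,0,0.5],"delta_rot":[0,0,0]},{"fingers":255,"translation":[0,0,0.2],"delta_rot":[0,0,0]},{"fingers":255,"translation":[0,0,0.1],"delta_rot":[0,0,0]},{"fingers":255,"translation":[0,0,0.1],"delta_rot":[0,0,0]},{"fingers":255,"translation":[0,0,0.1],"delta_rot":[0,0,0]},{"fingers":255,"translation":[0,0,0],"delta_rot":[0,0,0]},{"fingers":255,"translation":[0,0,0],"delta_rot":[0,0,0]},{"fingers":255,"translation":[0,0,0],"delta_rot":[0,0,0]}]}}

```text
clock: 20.15
eef_pos: [507.4, -158.3, 148.8]
tcp_rot: [3.141, -0.0, 1.171]
force: [-0.2, -0.5, 0.4]
width: 0.3
gripper_force: 0.0
```

Emit:
{"api": "carry_out", "payload": {"moves": [{"fingers":255,"translation":[0,0,0.1],"delta_rot":[0,0,0]},{"fingers":255,"translation":[0,0,0.1],"delta_rot":[0,0,0]},{"fingers":255,"translation":[0,0,0.1],"delta_rot":[0,0,0]},{"fingers":255,"translation":[0,0,0.1],"delta_rot":[0,0,0]},{"fingers":255,"translation":[0,0,0.1],"delta_rot":[0,0,0]},{"fingers":255,"translation":[0,0,0.1],"delta_rot":[0,0,0]},{"fingers":255,"translation":[0,0,0],"delta_rot":[0,0,0]},{"fingers":255,"translation":[0,0,0],"delta_rot":[0,0,0]},{"fingers":255,"translation":[0,0,0],"delta_rot":[0,0,0]}]}}

```text
clock: 20.9
eef_pos: [507.4, -158.3, 144.5]
tcp_rot: [3.14, -0.0, 1.171]
force: [-2.9, 1.9, 6.8]
width: -0.1
gripper_force: 3.6
```

Emit:
{"api": "carry_out", "payload": {"moves": [{"fingers":255,"translation":[0,0,0.1],"delta_rot":[0,0,0]},{"fingers":255,"translation":[0,0,0.1],"delta_rot":[0,0,0]},{"fingers":255,"translation":[0,0,0],"delta_rot":[0,0,0]},{"fingers":255,"translation":[0,0,0],"delta_rot":[0,0,0]},{"fingers":255,"translation":[0,0,0],"delta_rot":[0,0,0]}]}}

```text
clock: 21.32
eef_pos: [507.7, -158.4, 144.4]
tcp_rot: [3.138, -0.0, 1.171]
force: [-4.9, 2.0, 13.4]
width: -0.1
gripper_force: 6.7
```

Emit:
{"api": "carry_out", "payload": {"moves": [{"fingers":255,"translation":[0,0,0.07],"delta_rot":[0,0,0]},{"fingers":255,"translation":[0,0,0.06],"delta_rot":[0,0,0]},{"fingers":255,"translation":[0,0,0],"delta_rot":[0,0,0]},{"fingers":255,"translation":[0,0,0],"delta_rot":[0,0,0]},{"fingers":255,"translation":[0,0,0],"delta_rot":[0,0,0]}]}}

```text
clock: 21.73
eef_pos: [507.9, -158.4, 144.3]
tcp_rot: [3.137, -0.0, 1.171]
force: [-6.5, 2.8, 17.9]
width: 0.2
gripper_force: 8.7
```

18 N no longer drives it (TCP z changed less than 0.2 mm from 7 to 18 N). Backing off now.

Emit:
{"api": "carry_out", "payload": {"moves": [{"fingers":255,"translation":[0,0,-0.3],"delta_rot":[0,0,0]},{"fingers":255,"translation":[0,0,-0.5],"delta_rot":[0,0,0]},{"fingers":255,"translation":[0,0,-1.5],"delta_rot":[0,0,0]},{"fingers":255,"translation":[0,0,-2],"delta_rot":[0,0,0]},{"fingers":255,"translation":[0,0,-1.5],"delta_rot":[0,0,0]},{"fingers":255,"translation":[0,0,-0.5],"delta_rot":[0,0,0]},{"fingers":255,"translation":[0,0,0],"delta_rot":[0,0,0]},{"fingers":255,"translation":[0,0,0],"delta_rot":[0,0,0]},{"fingers":255,"translation":[0,0,0],"delta_rot":[0,0,0]}]}}

```text
clock: 22.48
eef_pos: [506.5, -157.9, 200.5]
tcp_rot: [-3.139, -0.0, 1.171]
force: [0.5, 0.6, 0.7]
width: 0.1
gripper_force: 0.0
```

Run:
```python
from h import *
f=arm.grab_frame("wrist")
P=cloud(f).reshape(400,640,3); z=P[...,2]
m=(z>141)&(z<160)&(np.hypot(P[...,0]-506.8,P[...,1]+158)<20)
print("head top z",np.percentile(z[m],[10,50,90]).round(1),cv2.minAreaRect(P[m][:,:2].astype(np.float32)))
print(arm.job_done())
```

```text
head top z [143.3 144.2 145. ] ((506.4664611816406, -158.18096923828125), (18.14671516418457, 24.046905517578125), 66.65604400634766)
the job is handed in; nothing more can be done
None
```

The key stands by itself in the keyway of the white hub, about 28 mm deep; an 18 N push on its head no longer drives it. The job was handed in at about 22.5 s, but no verdict came back, and the key's force on the hub (10 N needed) could not be measured directly.

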